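Scan the collection slip, then hold the ordered jam jar to the front

TASK

A customer is collecting a jar of jam: take the scanner from its stand, aim it squarely at the barcode on the collection slip and hold it steady there for about two seconds to book the order out, then stand the scanner back in its stand. Now grip the jam carousel by the knob on top, turn it until the red-lidded jar stands squarely at the front, on the middle of the price ticket, and hold it still there for the customer to take the jar, finishing while still gripping the knob. Do not touch the jars, keep all six standing on the tray, and leave the plate and the bell where they are.

Things in the scene. Friction and masses are not known exactly. Their poses are not given: they have to be found in the camera images.
- scanner: cordless pistol barcode scanner standing upright in its stand: black handle 36 x 32 mm (x, y) and 110 mm long below a grey head 56 mm wide (along y), 80 mm long (x from -32 to 48 mm), 107 to 155 mm above the origin. Origin: centre of the handle's foot; z up; x the way it aims; 240 g, balanced over x = 6 mm
- scanner_window (a point): middle of the scanner's dark red window in the front of its head, 55 mm ahead of the scanner's origin and 130 mm above it; it reads straight ahead along the scanner's x axis
- scanner_stand: fixed charging stand: black foot plate 130 x 110 mm with an open square cup, 72 mm high, mouth 44 x 40 mm (4 mm free on every side of the handle), floor 12 mm above the counter, on which the handle's foot rests. Origin: centre of its underside; x axis = the way the seated scanner aims
- order_slip: the customer's collection slip, a white card 105 mm wide, upright (135 to 260 mm above the counter) in a fixed steel sign clip with a round foot 84 mm across. The barcode is on the side towards the robot. Origin: centre of the foot's underside; x axis points out of the back of the card, away from the robot
- barcode (a point): middle of the black barcode, 60 x 28 mm, on the robot's side of the slip, 215 mm above the counter; axes as order_slip (x into the card). The scanner reads it held square to the card, 50 to 200 mm away
- base: fixed base of the jam carousel: white drum 216 mm across, 43 mm high, with a red band. Origin: centre of its underside, on the turning axis; z up; x axis points to its front, the side with the price ticket (the customers' side, roughly away from the robot)
- base_front (a point): middle of the price ticket: a sloping white card 86 mm wide with a red edge in a clear holder on the front of the carousel's base, 145 mm out from the turning axis, 27 mm above the counter. It does not turn
- carousel: the carousel's turning tray: cream, 250 mm across, rim 20 mm high, floor 8 mm thick, brass column in the middle. Origin: centre of its underside, on the turning axis, 45 mm above the counter. Turns without end either way about the vertical on a free-running bearing (0.01 N m friction): it coasts on if pushed and let go
- knob: dark round wooden knob fixed on top of the tray's column and turning with it: 44 mm across, 41 mm high, upright sides from 7 to 34 mm above its underside. Origin: centre of its underside, on the turning axis, 160 mm above the counter; the tops of the jars are at 138 mm
- jar_red: the ordered jam jar, the only one with a red lid and a red stripe on its label: glass jar 58 mm across, 85 mm high, standing loose on the tray 86 mm from the turning axis, label outwards. Origin: centre of its underside; z up
- jar_1: jam jar like jar_red, but with a brass-coloured lid, loose on the tray 86 mm from the axis, 60 degrees counter-clockwise from jar_red seen from above. Origin: centre of its underside
- jar_2: jam jar like jar_red, but with a brass-coloured lid, loose on the tray 86 mm from the axis, 120 degrees counter-clockwise from jar_red seen from above. Origin: centre of its underside
- jar_3: jam jar like jar_red, but with a brass-coloured lid, loose on the tray 86 mm from the axis, 180 degrees counter-clockwise from jar_red seen from above. Origin: centre of its underside
- jar_4: jam jar like jar_red, but with a brass-coloured lid, loose on the tray 86 mm from the axis, 240 degrees counter-clockwise from jar_red seen from above. Origin: centre of its underside
- jar_5: jam jar like jar_red, but with a brass-coloured lid, loose on the tray 86 mm from the axis, 300 degrees counter-clockwise from jar_red seen from above. Origin: centre of its underside
- pretzel_plate: white plate with two pretzels, 180 mm across, 35 mm high, loose on the counter to the robot's left. Origin: centre of its underside
- service_bell: brass counter bell on a dark wooden foot, 84 mm across, 59 mm high, loose on the counter to the robot's left. Origin: centre of its underside
Not all that is in view belongs to the job. What is shaped like the jar_5 but purple is not meant.

How it is judged:
On the way, in this order (a step that is already met when the one before it is completed fails the run):
1. the held scanner reads the slip: aimed squarely at the barcode from 50 to 200 mm (beam within 20 mm sideways, 15 mm up or down, 0.35 rad), steady for 1 s, the carousel not yet turned (x of barcode in the frame of scanner_window between 0.05 and 0.2 m and y of barcode in the frame of scanner_window between -0.02 and 0.02 m and z of barcode in the frame of scanner_window between -0.015 and 0.015 m and x of scanner_window in the frame of barcode below -0.04 m and angle between the x axis of scanner_window and the x axis of barcode, either way round below 0.35 rad and linear speed of scanner below 0.03 m/s and angular speed of scanner below 0.15 rad/s and contact force between the fingers and scanner above 3 N and distance of jar_red from where it was at the start of the episode below 0.03 m), for 1 s.
2. the scanner stands in the cup of its stand, let go (horizontal distance between scanner and scanner_stand below 0.012 m and height (world z) of scanner below 0.02 m and angle between scanner's own z axis and vertical below 0.15 rad and contact force between the fingers and scanner below 0.5 N), for 0.2 s.
3. the red-lidded jar is at the front and the carousel held still by its knob (x of jar_red in the frame of base above 0.06 m and y of jar_red in the frame of base between -0.01 and 0.01 m and angular speed of carousel below 0.03 rad/s and contact force between the fingers and knob above 3 N), for 0.3 s.
At the end, for the whole second after the job is handed in: Red-lidded jar at the front, within 10 mm of the middle line from turning axis to price ticket; carousel still (under 0.03 rad/s), fingers gripping its knob (over 3 N); scanner upright in its stand; six jars upright on the tray; plate and bell within 30 mm of their places (all of step 2 and all of step 3 and angle between each of jar_red, jar_1, jar_2, jar_3, jar_4, jar_5's own z axis and vertical below 0.15 rad and horizontal distance between each of jar_red, jar_1, jar_2, jar_3, jar_4, jar_5 and carousel below 0.1 m and height (world z) of each of jar_red, jar_1, jar_2, jar_3, jar_4, jar_5 above 0.045 m and distance of each of pretzel_plate, service_bell from where it was at the start of the episode below 0.03 m); the arm keeps its last pose, push and grip.
It fails at once if a jar is touched by the gripper or the arm (contact force between any of the fingers, the arm and jar_red above 2 N or contact force between any of the fingers, the arm and jar_1 above 2 N or contact force between any of the fingers, the arm and jar_2 above 2 N or contact force between any of the fingers, the arm and jar_3 above 2 N or contact force between any of the fingers, the arm and jar_4 above 2 N or contact force between any of the fingers, the arm and jar_5 above 2 N).
It fails at once if a jar tips over or leaves the tray (angle between any of jar_red, jar_1, jar_2, jar_3, jar_4, jar_5's own z axis and vertical above 0.4 rad or horizontal distance between any of jar_red, jar_1, jar_2, jar_3, jar_4, jar_5 and carousel above 0.12 m).
It fails at once if the plate or the bell is shoved away (distance of any of pretzel_plate, service_bell from where it was at the start of the episode above 0.03 m).
It also fails if it takes over 72 s, if anything falls off the work surface, if the arm or the gripper's body presses on something with over 40 N, if the wrist force passes 120 N, or if a joint passes its speed limit or range.

ROBOT

A 6-joint arm with a two-finger parallel gripper is mounted at the origin on the work surface. World frame = base frame: x ahead of the robot, y to its left, z up, the work surface at z = 0. Lengths are in m, angles in rad, forces in N, time in s.
With the tool pointing down it reaches from about 0.375 to 0.9 m from the base axis. Payload 3.1 kg.
Tool frame: the origin (TCP) lies at the very end of the fingers, on their centre line; the grasp point (between the pads) lies 19 mm behind it; z points along the fingers, y is the line along which they close (so a half turn about z gives the same grasp; the last joint's range is limited). The gripper opens to 85 mm and grips with 20 to 120 N. Pads are 22 mm wide; open, the fingers measure 114 mm over their backs; the gripper's body (76 mm by 85 mm) begins 54 mm behind the grasp point. The pads swing forward as they close: fully open they stand 13 mm farther back than shut.
Start: joints at [1.012, 0.527, 1.433, -0, 1.181, -0.178], TCP at [0.232, 0.58, 0.231] pointing down, gripper open.
Joint ranges: [-3.08, 3.08], [-0.75, 2.2], [0.22, 2.44], [-1.43, 4.57], [0, 2.65], [-2.85, 2.85]. Speed limits (rad/s): [2.79, 2.79, 3.14, 3.14, 3.14, 3.14].

INTERFACE

Orientations are given as a unit quaternion [x, y, z, w].
In Python, from rig import robot gives the robot as it stands. Calls block until the motion is done:
- robot.movep(position, orientation): joint-space move of the TCP to a pose.
- robot.move_straight(position, attitude=None, v=0.15, guard=None): straight line of the TCP; attitude=None keeps the orientation; v is the mean speed in m/s. With guard (N) it stops when the force on the tool has changed by that much, and returns True; else False.
- robot.move_joints(angles): joint-space move.
- robot.move_gripper(opening, grasp_force=None): finger opening in m; grasp_force is the grip in N (None keeps the last); returns when the fingers have stopped.
- robot.hold(seconds).
- robot.ik(position, orientation): joint angles nearest the present ones, or None.
- robot.sense(): the state.
- robot.snapshot(name): name is "scene" or "top" or "wrist"; returns (picture, depth): 480x640x3 uint8, red, green, blue; 480x640 float32, m along the optical axis (not along the pixel's ray), 0 where there is no reading.
- robot.camera_params(name): a dict with "fx", "fy", "cx", "cy" (pixels), "world_from_camera" (4x4, takes a point from camera to world coordinates). Camera axes: x right, y up, looking along -z (the intrinsics and any distortion apply to the point x, -y, -z); pixel columns grow to the right and rows downward; lengths in m; the calibration is good to about 2 mm. A picture is of the moment at which its call begins: read the wrist's pose just before it. camera_params takes no time and is no camera call; for the wrist camera it gives the pose at the moment of the call.
A pose or a line that the arm cannot do raises robot.Unreachable and nothing moves.
- robot.close_job(): hands the job in; it is judged then, once.
Trained networks look in the newest picture that a camera, given by its name, has taken for a name from the list of things; names that differ only in an ending like _2 or _b are one class to them, and where a whole thing is asked for, a point or a joint stands for the part that bears it (a point fixed in the world has none). Each returns a list of dicts, best first, with "p" (0 to 1); they miss things now and then, are a little off and sometimes report something else, mostly with a low value. They report only what shows in the picture. A call takes as long as a camera call. They do not tell look-alikes from the thing itself.
- robot.look_for(camera, query): "pixel" ([column, row] in pixels, amid what is visible of it).
The state is a dict: "clock": time; "qpos": joint angles; "qd": joint speeds; "joint_efforts": joint torques, N m; "eef_pos": TCP position; "tool_rot": TCP orientation; "contact_force": force on the tool from outside, world axes, zero at the start; "ft_torque": the same for the moment, N m; "opening": finger opening in m; "gripper_force": force on a finger pad.
Only numpy, scipy, OpenCV 4.12 (cv2) and the standard library are available. Lean on these libraries where they do the work, as an engineer would, in place of code of your own. Each camera call takes 0.05 s, during which the arm holds its last target. There are 200 camera calls.

## Working session

There is one attempt and no reset: what is moved stays moved. The work goes in short steps, each a Python script; the robot and the scene stay as the last script left them, time stands still between calls to the robot, and variables do not carry over. Pictures are saved under pics/ and viewed, at most 10 in all, crops included, and the job is handed in when it is done.

```bash
mkdir -p pics; ls; cat > h.py <<'E'
import numpy as np, cv2
from rig import robot
def snap(cam,name):
    P=robot.camera_params(cam); im,d=robot.snapshot(cam)
    cv2.imwrite(f'pics/{name}.png',im[:,:,::-1]); np.savez(f'pics/{name}.npz',im=im,d=d,T=P['world_from_camera'],k=[P['fx'],P['fy'],P['cx'],P['cy']])
    return im,d,P
def cloud(d,P):
    v,u=np.mgrid[0:480,0:640]
    X=np.stack([(u-P['cx'])/P['fx']*d,-(v-P['cy'])/P['fy']*d,-d,np.ones_like(d)],-1)
    W=(X@np.array(P['world_from_camera']).T)[...,:3]; W[d<=0]=np.nan
    return W
E
python3 - <<'E'
from h import *
for c in ('scene','top'):
    im,d,P=snap(c,c+'0'); W=cloud(d,P); print(c,{k:v for k,v in P.items() if k!='world_from_camera'},np.round(P['world_from_camera'],3).tolist())
    for q in ('scanner','scanner_stand','order_slip','base','knob','jar_red','pretzel_plate','service_bell','base_front','barcode'):
        try: r=robot.look_for(c,q)
        except Exception as e: print(q,e); continue
        for x in r[:3]:
            u,v=np.round(x['pixel']).astype(int); print(q,round(x['p'],2),u,v,np.round(W[min(v,479),min(u,639)],3))
E
```

```text
pics
scene {'fx': 542.2082077890964, 'fy': 542.2082077890964, 'cx': 315.82736534074076, 'cy': 234.1798223029177} [[-0.858, -0.355, 0.371, 0.979], [0.513, -0.608, 0.606, 0.779], [0.01, 0.71, 0.704, 1.013], [0.0, 0.0, 0.0, 1.0]]
scanner 0.89 260 150 [ 0.49  -0.311  0.152]
scanner_stand 0.59 260 187 [ 0.499 -0.312  0.026]
scanner_stand 0.48 266 328 [0.706 0.13  0.033]
order_slip 0.93 207 190 [ 0.664 -0.272  0.115]
order_slip 0.63 292 271 [0.62  0.096 0.138]
base 0.88 266 324 [0.703 0.126 0.04 ]
knob 0.72 268 327 [0.703 0.136 0.041]
knob 0.66 330 261 [0.565 0.16  0.2  ]
jar_red 0.63 326 248 [0.522 0.077 0.14 ]
pretzel_plate 0.73 326 249 [0.522 0.077 0.137]
pretzel_plate 0.64 392 405 [0.573 0.413 0.021]
service_bell 0.81 430 351 [0.437 0.36  0.038]
service_bell 0.62 208 184 [ 0.663 -0.256  0.146]
service_bell 0.54 329 322 [0.618 0.244 0.128]
base_front 0.68 266 325 [0.703 0.125 0.035]
barcode 0.72 207 186 [ 0.667 -0.256  0.141]
top {'fx': 613.4169711165742, 'fy': 613.4169711165742, 'cx': 317.2824213167753, 'cy': 243.7320666940331} [[-0.019, 0.99, -0.14, 0.308], [-1.0, -0.022, -0.016, 0.022], [-0.019, 0.14, 0.99, 1.517], [0.0, 0.0, 0.0, 1.0]]
scanner_stand 0.74 240 209 [nan nan nan]
scanner_stand 0.62 468 265 [ 0.459 -0.319  0.026]
scanner_stand 0.32 298 178 [0.68  0.09  0.051]
order_slip 0.68 447 176 [ 0.654 -0.256  0.139]
base 0.89 294 175 [0.688 0.1   0.049]
knob 0.65 273 217 [0.555 0.139 0.203]
jar_red 0.95 304 238 [0.518 0.074 0.135]
pretzel_plate 0.62 176 230 [0.562 0.396 0.021]
pretzel_plate 0.32 240 209 [nan nan nan]
service_bell 0.84 195 288 [0.416 0.343 0.041]
base_front 0.89 300 178 [0.68  0.085 0.048]
base_front 0.17 449 174 [ 0.654 -0.258  0.155]
barcode 0.83 450 175 [ 0.653 -0.261  0.151]
barcode 0.72 484 241 [ 0.498 -0.326  0.165]
barcode 0.59 295 177 [0.684 0.098 0.046]
```

```bash
python3 - <<'E'
import cv2
a=cv2.imread('pics/scene0.png');b=cv2.imread('pics/top0.png')
a=cv2.resize(a[90:450,150:500],None,fx=1.6,fy=1.6);b=cv2.resize(b[100:340,130:530],None,fx=2,fy=2)
cv2.imwrite('pics/a.png',a);cv2.imwrite('pics/b.png',b)
E
```

```text
(no output)
```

View pics/a.png

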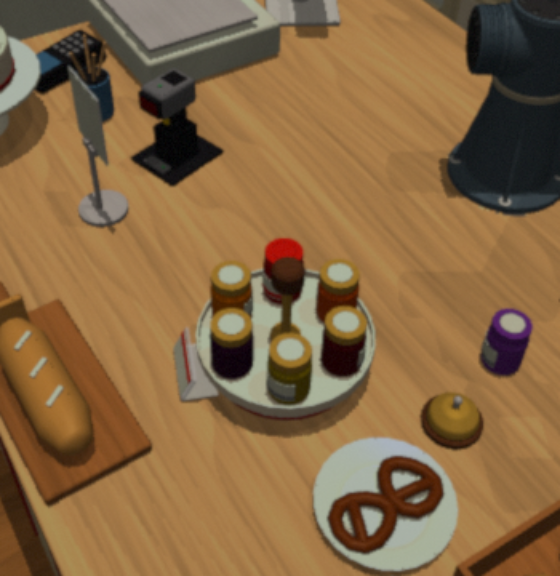

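View pics/b.png

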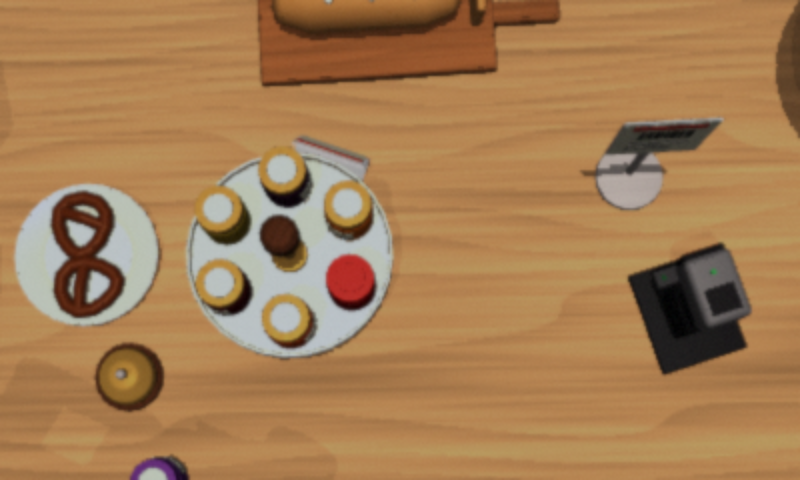

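The red lid (scene crop 284,255; top crop 350,280) is the only red jar on the carousel. The purple jar stands outside by the bell. The scanner is at top crop (700,290) and the slip at (660,135), and there is only one of each. Next I'll measure their geometry.

```bash
python3 - <<'E'
from h import *
from scipy.optimize import least_squares
def load(n):
    z=np.load(f'pics/{n}.npz'); P=dict(zip(('fx','fy','cx','cy'),z['k'])); P['world_from_camera']=z['T']; return z['im'],cloud(z['d'],P)
def circ(p):
    c=p.mean(0); r=least_squares(lambda q:np.hypot(*(p-q[:2]).T)-q[2],[*c,.05],loss='soft_l1',f_scale=.002); return np.round(r.x,4)
for n in ('top0','scene0'):
    im,W=load(n); X,Y,Z=W[...,0],W[...,1],W[...,2]; print(n)
    def box(x0,x1,y0,y1,z0,z1): return (X>x0)&(X<x1)&(Y>y0)&(Y<y1)&(Z>z0)&(Z<z1)
    m=box(.4,.6,-.42,-.24,.155,.18); p=W[m]
    r=cv2.minAreaRect((p[:,:2]*1000).astype(np.float32)); print('head',m.sum(),r,np.median(p[:,2]))
    m=box(.38,.6,-.42,-.22,.004,.035); p=W[m]; r=cv2.minAreaRect((p[:,:2]*1000).astype(np.float32)); print('stand plate',m.sum(),r,np.median(p[:,2]))
    m=box(.6,.75,-.37,-.18,.145,.255); p=W[m]
    c=np.median(p,0); u,s,vt=np.linalg.svd(p-p.mean(0),full_matrices=False); print('card',m.sum(),np.round(p.mean(0),4),'normal',np.round(vt[2],3),'rms',s[2]/len(p)**.5, np.percentile(p,[1,99],axis=0).round(3).tolist())
    t=(p-p.mean(0))@(np.cross([0,0,1],vt[2])/np.linalg.norm(vt[2][:2])); print(' along',np.percentile(t,[.5,99.5]))
    m=box(.55,.75,-.37,-.18,.004,.02); p=W[m]; print('clip foot',m.sum(),p.mean(0).round(4),circ(p[cv2.convexHull((p[:,:2]*1e4).astype(np.int32),returnPoints=False).ravel()][:,:2]),np.median(p[:,2]))
    m=box(.45,.7,.0,.28,.185,.22); p=W[m]; print('knob',m.sum(),p.mean(0).round(4),circ(p[cv2.convexHull((p[:,:2]*1e4).astype(np.int32),returnPoints=False).ravel()][:,:2]),np.percentile(p[:,2],95))
    m=box(.4,.7,-.05,.3,.06,.076); p=W[m]; rr=np.hypot(X-.563,Y-.14); mm=m&(rr>.11)&(rr<.14); print('rim',mm.sum(),circ(W[mm][:,:2]))
    m=box(.4,.7,-.05,.3,.13,.145).astype(np.uint8); k,l,st,ce=cv2.connectedComponentsWithStats(m)
    for i in range(1,k):
        if st[i,4]>60:
            q=l==i; print(' lid',st[i,4],ce[i].round(),W[q].mean(0).round(4),circ(W[q][cv2.convexHull((W[q][:,:2]*1e4).astype(np.int32),returnPoints=False).ravel()][:,:2]),im[q].mean(0).round())
    rr=np.hypot(X-.563,Y-.14); m=(rr>.127)&(rr<.175)&(Z>.008)&(Z<.05)&(X>.563)
    print('ticket',m.sum(),W[m].mean(0).round(4),np.degrees(np.arctan2(W[m][:,1].mean()-.14,W[m][:,0].mean()-.563)));
    r=cv2.minAreaRect((W[m][:,:2]*1000).astype(np.float32)); print(r)
E
```

```text
top0
head 978 ((496.45751953125, -334.742919921875), (86.70075225830078, 58.34014892578125), 17.35818099975586) 0.16625579038623228
stand plate 1667 ((490.01812744140625, -319.74871826171875), (219.3040771484375, 199.43121337890625), 0.20112860202789307) 0.007572597951155835
card 608 [ 0.6545 -0.2734  0.2028] normal [-1.    -0.031 -0.003] rms 0.0007930632635000034 [[0.652, -0.325, 0.146], [0.657, -0.223, 0.254]]
 along [-0.05109054  0.05315174]
clip foot 1254 [ 0.6474 -0.2702  0.0083] [ 0.6591 -0.2759  0.1192] 0.007494060918219025
knob 314 [0.557  0.1469 0.1985] [0.5581 0.1475 0.0214] 0.2046585492475195
rim 506 [0.5588 0.1477 0.122 ]
 lid 442 [271. 184.] [0.6438 0.1488 0.1382] [0.6446 0.1492 0.0272] [174. 151. 108.]
 lid 440 [304. 201.] [0.602  0.0739 0.1384] [0.6026 0.0742 0.0271] [177. 155. 112.]
 lid 434 [239. 204.] [0.5995 0.2225 0.1381] [0.6002 0.2228 0.0271] [175. 151. 107.]
 lid 448 [305. 238.] [0.5165 0.0728 0.1378] [0.5169 0.0728 0.0269] [176.  47.  42.]
 lid 445 [240. 241.] [0.5139 0.221  0.1379] [0.5143 0.2214 0.027 ] [175. 154. 111.]
 lid 454 [273. 258.] [0.4724 0.1463 0.
[... 798 characters left out ...]
2895282130583
rim 656 [0.5594 0.1473 0.1217]
 lid 283 [326. 246.] [0.5171 0.0696 0.1372] [0.5178 0.0726 0.0272] [164.  21.  10.]
 lid 410 [294. 263.] [0.6047 0.0773 0.1371] [0.6043 0.0747 0.0284] [145. 126.  80.]
 lid 408 [361. 262.] [0.4755 0.1489 0.1369] [0.4739 0.147  0.0279] [143. 125.  79.]
 lid 471 [294. 294.] [0.6462 0.152  0.137 ] [0.6454 0.1504 0.0275] [146. 128.  82.]
 lid 465 [365. 292.] [0.5166 0.2239 0.137 ] [0.5154 0.2227 0.0276] [146. 127.  80.]
 lid 513 [331. 310.] [0.602  0.2254 0.1369] [0.6003 0.2234 0.0276] [147. 129.  82.]
ticket 457 [0.6862 0.1213 0.0328] -8.612575923966206
((655.3695068359375, 176.6643829345703), (83.5592269897461, 251.4875946044922), 25.74728012084961)
```

```bash
python3 - <<'E'
from h import *
for n,(r0,r1,c0,c1) in (('top0',(160,195,265,330)),('scene0',(285,350,250,300))):
    z=np.load(f'pics/{n}.npz'); P=dict(zip(('fx','fy','cx','cy'),z['k'])); P['world_from_camera']=z['T']; im=z['im']; W=cloud(z['d'],P)
    rr=np.hypot(W[...,0]-.559,W[...,1]-.148)
    hsv=cv2.cvtColor(im,cv2.COLOR_RGB2HSV)
    m=(rr>.129)&(rr<.18)&(W[...,2]>.012)&(W[...,2]<.055)&(W[...,0]>.6); m[:r0]=0;m[r1:]=0;m[:,:c0]=0;m[:,c1:]=0
    p=W[m]; r=cv2.minAreaRect((p[:,:2]*1000).astype(np.float32)); c=np.array(r[0])/1000
    print(n,len(p),r,'mean',p.mean(0),'ang',np.degrees(np.arctan2(c[1]-.148,c[0]-.559)),np.hypot(c[1]-.148,c[0]-.559))
    th=np.arctan2(p[:,1]-.148,p[:,0]-.559); print(np.degrees(np.percentile(th,[0,2,50,98,100])))
    u,s,vt=np.linalg.svd(p-p.mean(0),full_matrices=False); print(vt.round(3))
    crop=im[r0-10:r1+10,c0-15:c1+15,::-1].copy(); crop[:, :]=crop
    cv2.imwrite(f'pics/tk_{n}.png',cv2.resize(crop,(400,400*crop.shape[0]//crop.shape[1])))
a,b=cv2.imread('pics/tk_top0.png'),cv2.imread('pics/tk_scene0.png'); h=max(len(a),len(b))
cv2.imwrite('pics/tk.png',np.hstack([cv2.copyMakeBorder(q,0,h-len(q),0,0,0) for q in (a,b)]))
print(robot.sense()['clock'])
def Q(yaw):
    from scipy.spatial.transform import Rotation as R
    c,s=np.cos(yaw),np.sin(yaw); return R.from_matrix(np.array([[c,s,0],[s,-c,0],[0,0,-1]])).as_quat()
h=np.radians(17.4)
for y in (h,h+np.pi,h-np.pi): print(robot.ik([.491,-.336,.25],Q(y)))
for a in range(-180,180,30): print(a,robot.ik([.559,.148,.25],Q(np.radians(a))))
E
```

```text
top0 238 ((692.4246215820312, 97.4590072631836), (94.19242095947266, 28.70228385925293), 65.2821273803711) mean [0.69029903 0.09675131 0.03657195] ang -20.74659226838904 0.14267628251090347
[-40.30849831 -38.91810749 -21.51938377  -2.90803031  -1.48552961]
[[-0.345 -0.938 -0.024]
 [-0.441  0.139  0.887]
 [ 0.829 -0.316  0.461]]
scene0 386 ((693.8219604492188, 99.46876525878906), (96.08058166503906, 23.747451782226562), 69.57373046875) mean [0.69458511 0.10291248 0.03318437] ang -19.797119022271602 0.14329075952369436
[-39.90020616 -37.35487736 -18.02372725  -1.91271217  -1.04631409]
[[ 0.361  0.931 -0.048]
 [-0.444  0.217  0.869]
 [ 0.82  -0.293  0.492]]
1.1
[-7.87790123e-01  4.66135524e-01  1.48938948e+00 -4.44089210e-16
  1.18606765e+00  4.79318914e-01]
[-7.87790123e-01  4.66135524e-01  1.48938948e+00 -4.44089210e-16
  1.18606765e+00 -2.66227374e+00]
[-7.87790123e-01  4.66135524e-01  1.48938948e+00 -4.44089210e-16
  1.18606765e+00 -2.66227374e+00]
-180 [ 6.56661862e-02  4.43029094e-01  1.53126418e+00 -4.44089210e-16
  1.16729938e+00 -1.50513014e+00]
-150 [ 6.56661862e-02  4.4302909
[... 303 characters left out ...]
2e-02  4.43029094e-01  1.53126418e+00 -4.44089210e-16
  1.16729938e+00  2.16006129e+00]
0 [ 6.56661862e-02  4.43029094e-01  1.53126418e+00 -4.44089210e-16
  1.16729938e+00  1.63646251e+00]
30 [ 6.56661862e-02  4.43029094e-01  1.53126418e+00 -4.44089210e-16
  1.16729938e+00  1.11286374e+00]
60 [ 6.56661862e-02  4.43029094e-01  1.53126418e+00 -4.44089210e-16
  1.16729938e+00  5.89264962e-01]
90 [ 6.56661862e-02  4.43029094e-01  1.53126418e+00 -4.44089210e-16
  1.16729938e+00  6.56661862e-02]
120 [ 6.56661862e-02  4.43029094e-01  1.53126418e+00 -4.44089210e-16
  1.16729938e+00 -4.57932589e-01]
150 [ 6.56661862e-02  4.43029094e-01  1.53126418e+00 -4.44089210e-16
  1.16729938e+00 -9.81531365e-01]
```

View pics/tk.png

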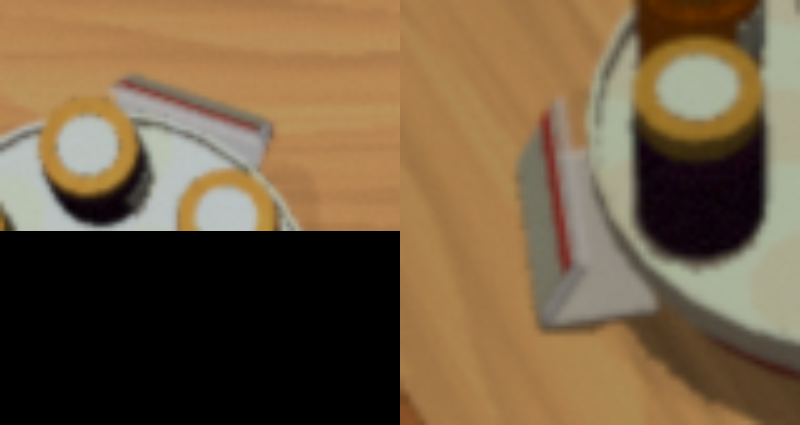

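The ticket's front direction is −20.4° (both cameras agree to within 1°) and the red jar is at −119.2°, so the carousel must turn about +99°. Now I'll move over the scanner and refine its pose with the wrist camera.

```bash
cat >> h.py <<'E'
from scipy.spatial.transform import Rotation as R
def Q(yaw):
    c,s=np.cos(yaw),np.sin(yaw); return R.from_matrix(np.array([[c,s,0],[s,-c,0],[0,0,-1]])).as_quat()
def st():
    s=robot.sense(); print('t',round(s['clock'],2),np.round(s['eef_pos'],4),'f',np.round(s['contact_force'],1),'op',round(s['opening'],4),'g',np.round(s['gripper_force'],1),'q',np.round(s['qpos'],2)); return s
E
python3 - <<'E'
from h import *
robot.move_straight([.232,.58,.36],v=.3)
robot.movep([.47,-.342,.36],Q(np.radians(17.4))); st()
im,d,P=snap('wrist','w0'); W=cloud(d,P); X,Y,Z=W[...,0],W[...,1],W[...,2]
m=(X>.4)&(X<.6)&(Y>-.42)&(Y<-.24)&(Z>.158)&(Z<.178); p=W[m]
r=cv2.minAreaRect((p[:,:2]*1000).astype(np.float32)); print(m.sum(),r,np.median(p[:,2]))
m=(X>.38)&(X<.6)&(Y>-.43)&(Y<-.24)&(Z>.06)&(Z<.09); p=W[m]; 
if len(p)>4: print('cup top',m.sum(),p.mean(0),cv2.minAreaRect((p[:,:2]*1000).astype(np.float32)))
E
```

```text
t 5.0 [ 0.4705 -0.3413  0.36  ] f [0.8 0.3 0.2] op 0.0854 g 0.0 q [-0.82  0.35  1.37  0.    1.42  0.45]
7274 ((494.3691101074219, -334.4208068847656), (86.90885162353516, 56.16509246826172), 16.875892639160156) 0.166758170416635
```

View pics/w0.png

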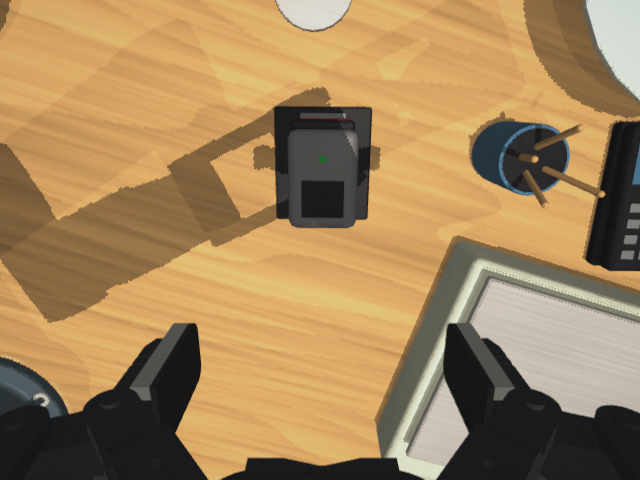

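The wrist picture shows the head at (323,165), window facing up the picture (forward), 86.9 x 56.2 mm, which matches the given size. Its yaw is 16.9°. Grasping it now.

```bash
python3 - <<'E'
from h import *
q=Q(np.radians(16.9)); x,y=.4891,-.3360
robot.movep([x,y,.24],q)
print(robot.move_straight([x,y,.121],v=.12,guard=12)); st()
robot.move_gripper(0.04,grasp_force=60); s=st()
np.save('grip.npy',s['eef_pos'])
robot.move_straight([x,y,.225],v=.1); st()
im,d,P=snap('scene','s1')
im,d,P=snap('top','t1'); W=cloud(d,P); X,Y,Z=W[...,0],W[...,1],W[...,2]
E
```

```text
False
t 6.75 [ 0.4896 -0.3365  0.1219] f [-0.4 -0.4  1.1] op 0.0855 g 0.0 q [-0.79  0.63  1.61  0.    0.9   0.49]
t 7.13 [ 0.4896 -0.3363  0.1219] f [0.3 1.1 4.9] op 0.0558 g 64.4 q [-0.79  0.63  1.61  0.    0.9   0.49]
t 8.32 [ 0.4886 -0.3356  0.2241] f [ 0.5 -0.1 -3.3] op 0.0557 g 64.0 q [-0.79  0.49  1.52 -0.    1.13  0.49]
```

```bash
python3 - <<'E'
from h import *
q=Q(np.radians(2.0))
robot.move_straight([.509,-.2786,.225],q,v=.1); robot.move_straight([.509,-.2786,.196],v=.08)
robot.hold(.3); st()
im,d,P=snap('scene','s2'); W=cloud(d,P); X,Y,Z=W[...,0],W[...,1],W[...,2]
cv2.imwrite('pics/s2c.png',cv2.resize(im[60:260,150:350,::-1],(600,600)))
im,d,P=snap('top','t2'); W=cloud(d,P); X,Y,Z=W[...,0],W[...,1],W[...,2]
m=(X>.62)&(X<.68)&(Y>-.37)&(Y<-.18)&(Z>.145)&(Z<.255); p=W[m]; print('card',p.mean(0),np.percentile(p[:,1],[1,99]))
robot.hold(1.6); st()
E
```

```text
t 9.99 [ 0.5092 -0.2788  0.1965] f [ 0.3  0.  -2.8] op 0.0554 g 63.9 q [-0.69  0.51  1.58 -0.    1.05  0.84]
card [ 0.65437432 -0.27323894  0.20299226] [-0.32553812 -0.22288837]
t 11.69 [ 0.509  -0.2786  0.196 ] f [ 0.1 -0.7 -3.1] op 0.0553 g 63.9 q [-0.69  0.51  1.58  0.    1.05  0.84]
```

View pics/s2c.png

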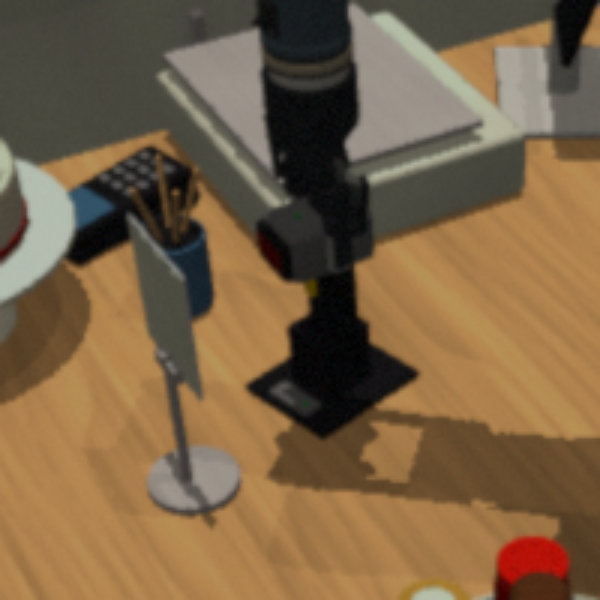

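The picture shows the scanner upright in the gripper, its red window at (275,245) facing the card at (165,305) squarely. It has been held steady for over 1.6 s. Now I'll return it.

```bash
python3 - <<'E'
from h import *
q=Q(np.radians(16.9)); x,y=.4891,-.3360
robot.hold(.4)
robot.move_straight([.509,-.2786,.225],v=.1)
robot.move_straight([x,y,.225],q,v=.1); robot.hold(.3); st()
print(robot.move_straight([x,y,.195],v=.08,guard=8))
g=robot.move_straight([x,y,.122],v=.05,guard=8); print(g); s=st()
E
```

```text
t 13.59 [ 0.4893 -0.3355  0.225 ] f [ 0.1  0.9 -2.4] op 0.0556 g 63.9 q [-0.79  0.49  1.52  0.    1.13  0.49]
False
False
t 15.72 [ 0.4893 -0.3362  0.1224] f [-0.9 -0.3 -2.3] op 0.0551 g 64.1 q [-0.79  0.63  1.61  0.    0.91  0.49]
```

```bash
python3 - <<'E'
from h import *
x,y=.4891,-.3360
robot.move_straight([x,y,.121],v=.02,guard=5); st()
robot.move_gripper(.085); robot.hold(.2); st()
robot.move_straight([x,y,.36],v=.2)
robot.movep([.45,-.342,.36],Q(np.radians(16.9)))
im,d,P=snap('wrist','w1'); W=cloud(d,P); X,Y,Z=W[...,0],W[...,1],W[...,2]
m=(X>.4)&(X<.6)&(Y>-.42)&(Y<-.24)&(Z>.158)&(Z<.178); p=W[m]
print(cv2.minAreaRect((p[:,:2]*1000).astype(np.float32)),np.median(p[:,2]),p[:,2].std())
# knob approach
q=Q(np.radians(-20.)); robot.movep([.559,.148,.33],q); st()
im,d,P=snap('top','t3')
robot.movep([.48,.148,.33],q); im,d,P=snap('wrist','w2'); W=cloud(d,P); X,Y,Z=W[...,0],W[...,1],W[...,2]
m=(np.hypot(X-.559,Y-.148)<.04)&(Z>.185)&(Z<.215); p=W[m]; print('knob',len(p),cv2.minEnclosingCircle((p[:,:2]*1000).astype(np.float32)),p[:,2].max())
m=((np.hypot(X-.559,Y-.148)<.13)&(Z>.13)&(Z<.145)).astype(np.uint8); k,l,s,c=cv2.connectedComponentsWithStats(m)
for i in range(1,k):
    if s[i,4]>300: print(cv2.minEnclosingCircle((W[l==i][:,:2]*1000).astype(np.float32)),im[l==i].mean(0).round())
E
```

```text
t 15.97 [ 0.4895 -0.3363  0.1219] f [-0.2  0.9  2.5] op 0.0555 g 64.3 q [-0.79  0.63  1.61  0.    0.9   0.49]
t 16.58 [ 0.4891 -0.336   0.1209] f [-0.4  0.1  0.4] op 0.0848 g 0.0 q [-0.79  0.63  1.61  0.    0.9   0.49]
((494.6865234375, -334.421142578125), (85.55023193359375, 56.01285934448242), 16.983694076538086) 0.16677790859024733 0.002508258939694292
t 20.08 [0.5593 0.1474 0.33  ] f [-0.5 -0.4 -0.4] op 0.0847 g 0.0 q [ 0.06  0.37  1.42 -0.    1.35  1.99]
knob 3830 ((556.7295532226562, 148.53018188476562), 21.90686798095703) 0.2029588988584608
((640.4992065429688, 150.70077514648438), 27.10391616821289) [204. 180. 114.]
((600.6602783203125, 75.09104919433594), 27.377382278442383) [210. 189. 130.]
((598.391357421875, 223.5120086669922), 27.583229064941406) [208. 183. 118.]
((515.1162719726562, 73.50337982177734), 27.430370330810547) [218.  58.  46.]
((512.8438720703125, 222.13916015625), 27.505979537963867) [175. 153.  97.]
((471.1844787597656, 146.97055053710938), 27.41938018798828) [155. 134.  83.]
```

The scanner is back: head within 0.3 mm of its original place and level. Next is the knob.

```bash
cat >> h.py <<'E'
def redpose(tag):
    im,d,P=snap('top',tag); W=cloud(d,P); h=cv2.cvtColor(im,cv2.COLOR_RGB2HSV)
    m=(np.hypot(W[...,0]-.559,W[...,1]-.148)<.13)&(W[...,2]>.128)&(W[...,2]<.145)&((h[...,0]<6)|(h[...,0]>174))&(h[...,1]>150)
    p=W[m]
    if len(p)<20: print('red not seen',len(p)); return
    (c,r)=cv2.minEnclosingCircle((p[:,:2]*1000).astype(np.float32)); print('red',len(p),np.round(c,1),round(r,1),'ang',np.degrees(np.arctan2(c[1]-148,c[0]-559)))
E
python3 - <<'E'
from h import *
q=Q(np.radians(-20.)); x,y=.5572,.1483
robot.movep([x,y,.28],q)
print(robot.move_straight([x,y,.161],v=.1,guard=10)); st()
robot.move_gripper(.03,grasp_force=40); s=st(); redpose('t4')
j=np.array(s['qpos'])
for i in range(2):
    j[5]-=.2; robot.move_joints(j); st()
robot.hold(.3); st(); redpose('t5')
E
```

```text
False
t 22.4 [0.5577 0.1483 0.1617] f [ 0.3  0.1 -0.4] op 0.0849 g 0.0 q [0.07 0.55 1.62 0.   0.96 1.99]
t 22.87 [0.5576 0.1491 0.1617] f [0.4 3.4 4. ] op 0.0421 g 41.9 q [0.07 0.55 1.62 0.   0.96 1.99]
red 432 [516.4  73. ] 27.2 ang -119.6103545892941
t 23.23 [0.5577 0.1491 0.1617] f [-0.9  1.4  2.4] op 0.042 g 41.8 q [0.07 0.55 1.62 0.   0.96 1.79]
t 23.53 [0.5577 0.1491 0.1617] f [0.5 1.6 2.9] op 0.0419 g 41.8 q [0.07 0.55 1.62 0.   0.96 1.59]
t 23.83 [0.5576 0.1491 0.1617] f [-0.4  0.9  2.7] op 0.0418 g 41.8 q [0.07 0.55 1.62 0.   0.96 1.59]
red 418 [548.3  61.7] 27.0 ang -97.10157023956492
```

```bash
python3 - <<'E'
from h import *
j=np.array(robot.sense()['qpos'])
rem=np.radians(-20.4+97.1); 
for i in range(6):
    j[5]-=rem/6; robot.move_joints(j)
robot.hold(.5); st(); redpose('t6')
im,d,P=snap('scene','s6'); cv2.imwrite('pics/s6c.png',cv2.resize(im[200:400,200:420,::-1],(660,600)))
E
```

```text
t 26.33 [0.5575 0.1491 0.1617] f [0.4 2.  3.5] op 0.0422 g 42.0 q [0.07 0.55 1.62 0.   0.97 0.25]
red 81 [639.5 104.7] 20.9 ang -28.262033020725703
```

View pics/s6c.png

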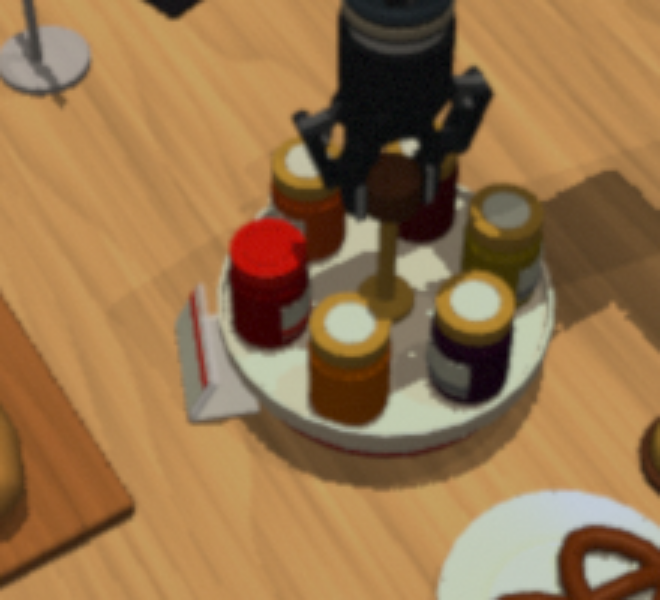

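The red jar stands by the ticket at (270,285). The top view is partly occluded by the gripper, so I'll fit the lid positions in the scene camera instead.

```bash
python3 - <<'E'
from h import *
from scipy.optimize import least_squares
z=np.load('pics/s6.npz'); P=dict(zip(('fx','fy','cx','cy'),z['k'])); P['world_from_camera']=z['T']; im=z['im']; W=cloud(z['d'],P)
m=((np.hypot(W[...,0]-.559,W[...,1]-.148)<.125)&(W[...,2]>.132)&(W[...,2]<.143)).astype(np.uint8)
k,l,s,c=cv2.connectedComponentsWithStats(m)
for i in range(1,k):
    if s[i,4]>200:
        p=W[l==i][:,:2]; h=p[cv2.convexHull((p*1e4).astype(np.int32),returnPoints=False).ravel()]
        r=least_squares(lambda q:np.hypot(*(h-q).T)-.0275,p.mean(0),loss='soft_l1',f_scale=.001).x
        a=np.degrees(np.arctan2(r[1]-.148,r[0]-.559)); print(s[i,4],r.round(4),round(a,1),'mod60',round((a+20.4+30)%60-30,1),round(np.hypot(*(r-[.559,.148])),4),im[l==i].mean(0).round())
E
```

```text
213 [0.5757 0.0642] -78.7 mod60 1.7 0.0855 [160. 136.  84.]
409 [0.4776 0.1773] 160.2 mod60 0.6 0.0865 [107.  90.  55.]
439 [0.6412 0.1201] -18.8 mod60 1.6 0.0868 [170.  20.  10.]
469 [0.5427 0.2339] 100.7 mod60 1.1 0.0874 [165. 146.  95.]
487 [0.6261 0.2068] 41.2 mod60 1.6 0.0892 [166. 146.  94.]
```

The red jar is within about 1.5° (2 mm) of the ticket's middle line. The grip is firm and the scanner is seated, so I'm handing in.

```bash
python3 - <<'E'
from h import *
robot.hold(.4); st(); print(robot.close_job())
E
```

```text
t 26.83 [0.5576 0.1491 0.1617] f [-0.4  3.   3.4] op 0.0423 g 42.0 q [0.07 0.55 1.62 0.   0.97 0.25]
the job is handed in; nothing more can be done
None
```

I scanned the slip, stood the scanner back in its stand and turned the red-lidded jar to the front, about 2 mm off the ticket's middle line, with the gripper still holding the knob; the job is handed in at 26.8 s, but no verdict was returned.

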